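# Load a sample shuttle under the drag spring of its dock

## Task

With a fingertip on the ribbed thumb deck of the blue sample shuttle, press it down hard against the sprung bed of the grey dock and, keeping it pressed, slide it under the gate bar and the drag spring until its nose is home against the end stop. Then take the finger off, so that the bed lifts the shuttle against the gate bar and the spring tips stay snapped in its notches. Do not lift or tip the shuttle, do not touch the glass sample, and leave everything else on the bench where it is.

Things in the scene. Friction and masses are not known exactly. Their poses are not given: they have to be found in the camera images.
- dock: Fixed grey dock, base plate 300 x 104 x 12 mm. Origin: centre of its underside, on the bench; x = slide direction (roughly to the robot's right, yaw varies), z up. Two side guides along the track: inner faces y = +-28.5 mm, outer +-40.5, tops z = 32 mm, x = -146 to 122 mm. Between them the sprung bed. Then gate bar, drag spring and end stop.
- shuttle: Loose blue shuttle, 134 x 54 x 24 mm, about 0.2 kg, lying on the bed between the guides (1.5 mm play each side), nose to the gate. Origin: on its underside, 55 mm behind the nose, 79 mm ahead of the tail; x to the nose. Two shoulders (y = +-16 to 27 mm, top z = 22, x = -31 to 55) have a notch 6 mm deep at x = 15 to 30 mm. Friction on dock, bed and spring is low, about 0.2.
- sample: Round glass sample in a brass ring, 28 mm across, 4 mm high, fixed in the recess between the shuttle's shoulders, 8 mm ahead of the shuttle's origin. Origin at its underside. Not to be touched.
- thumb_deck: Ribbed thumb deck fixed on the shuttle's tail, 32 mm long, 54 mm wide. Origin: centre of its top face; 63 mm behind the shuttle's origin, 18 mm above it, 44 mm above the bench at rest; x to the nose. At its front end, 16 mm ahead of the origin, a cross rib 7 mm thick stands 6 mm above the deck for the fingertip to push against.
- nose (a point): Top front edge of the shuttle, middle; 55 mm ahead of the shuttle's origin, 22 mm above it: 48 mm above the bench at rest, 4 mm too high for the gate, so that an unpressed shuttle butts against the bar.
- gate (a point): Lower edge, entry side, of the aluminium gate bar that crosses the track, at x = 43 mm in the dock's frame. The bar is 14 mm thick along the track, its underside 44 and its top 56 mm above the bench, on posts at y = +-44 mm. With the shuttle home the rib is 13 mm short of it.
- end_stop (a point): Middle of the end stop's upright face (x = 124.5 mm in the dock's frame, top 42 mm above the bench), which the nose must reach.
- home (a point): Where the shuttle's origin is when it is home and lifted against the gate bar: 69.5 mm along the dock's x, 22 mm above the bench.
- bed (a joint): Travel of the sprung, damped bed, m: 0 up (its top 26 mm above the bench), 0.010 fully down on its stop, 0.004 with the shuttle touching the gate bar. Pushing the shuttle down takes about 15 N for 4 mm and 20 N for 10 mm, plus 10 N at 0.1 m/s. It must be over 4 mm down to pass the gate; aim at 8 to 10 mm, since arm and contact yield 2 mm.
- drag_spring (a joint): Angle of the two-leaf steel spring behind the gate bar, rad: 0 at rest (tips 36 mm above the bench, 44 mm past the bar's middle), larger as the passing shuttle lifts it (0.06 when fully pressed, 0.23 when touching the bar). It presses down with 3 to 7 N; its tips snap into the notches (below 0.08) 3 mm before the end stop.
- vial_a: Bystander: small sample vial with cap, 28 mm wide, 59 mm high. Origin at its underside.
- vial_b: Bystander: small sample vial with cap, 28 mm wide, 59 mm high. Origin at its underside.
- vial_c: Bystander: small sample vial with cap, 28 mm wide, 59 mm high. Origin at its underside.
- knob_block_1: Bystander: cream plastic block with a round boss, 36 x 36 x 33 mm. Origin at its underside.
- knob_block_2: Bystander: cream plastic block with a round boss, 36 x 36 x 33 mm. Origin at its underside.
- screwdriver_red: Bystander: red-handled screwdriver, 169 mm long, lying. Origin at its underside.
- screwdriver_blue: Bystander: blue-handled screwdriver, 194 mm long, lying. Origin at its underside.
- petri_dish: Bystander: closed grey-white petri dish, 61 mm across, 15 mm high. Origin at its underside.
- cuvette_box: Bystander: flat carton, 45 x 85 x 28 mm. Origin at its underside.

How it is judged (in metres and radians):
On the way, in this order (a step that is already met when the one before it is completed fails the run):
1. the shuttle is pressed down at least 3.5 mm by the fingers on its thumb deck while its nose is still before or under the gate bar (z of shuttle in the frame of dock below 0.0225 m and contact force between the fingers and thumb_deck above 6 N and x of nose in the frame of dock below 0.065 m), for 0.05 s.
2. still pressed by the fingers, the shuttle lifts the drag spring and slides on under it (x of nose in the frame of dock above 0.095 m and contact force between the fingers and thumb_deck above 4 N and value of joint drag_spring above 0.025 rad and z of shuttle in the frame of dock below 0.0235 m), for 0.05 s.
At the end, for the whole second after the job is handed in: The shuttle rests untouched against the end stop (within 2.5 mm), level, lifted by the bed against the underside of the gate bar (within 1.5 mm), with the drag spring's tips down in its notches (x of shuttle in the frame of dock between 0.067 and 0.0715 m and z of shuttle in the frame of dock between 0.0205 and 0.0235 m and value of joint drag_spring between 0.01 and 0.1 rad and angle between the x axis of shuttle and the x axis of dock, either way round below 0.06 rad and angle between shuttle's own z axis and vertical below 0.05 rad and linear speed of shuttle below 0.01 m/s).
It fails at once if the shuttle is lifted more than 6 mm off its raised bed (height (world z) of shuttle above 0.032 m).
It fails at once if the shuttle is tipped by more than 0.15 rad (angle between shuttle's own z axis and vertical above 0.15 rad).
It fails at once if the glass sample is touched (contact force between the arm and sample above 0.3 N).
It fails at once if something else on the bench is moved more than 15 mm (distance of any of vial_a, vial_b, vial_c, knob_block_1, knob_block_2, screwdriver_red, screwdriver_blue, petri_dish, cuvette_box from where it was at the start of the episode above 0.015 m).
It also fails if it takes over 35 s, if anything falls off the work surface, if the arm or the gripper's body presses on something with over 40 N, if the wrist force passes 120 N, or if a joint passes its speed limit or range.

## Robot

A 6-joint arm with a two-finger parallel gripper is mounted at the origin on a cart in front of the work surface, level with it; the furniture and walls round the work are solid. World frame = base frame: x ahead of the robot, y to its left, z up, the work surface at z = 0. Lengths are in m, angles in degrees, forces in N, time in s.
With the tool pointing down it reaches from about 0.375 to 0.9 m from the base axis. Payload 3.1 kg.
Tool frame: the origin (TCP) lies at the very end of the fingers, on their centre line; the grasp point (between the pads) lies 19 mm behind it; z points along the fingers, y is the line along which they close (so a half turn about z gives the same grasp; the last joint's range is limited). The gripper opens to 85 mm and grips with 20 to 120 N. Pads are 22 mm wide; open, the fingers measure 114 mm over their backs; the gripper's body (76 mm by 85 mm) begins 54 mm behind the grasp point. The pads swing forward as they close: fully open they stand 13 mm farther back than shut.
Start: joints at [-80.587, 30.224, 82.088, -0, 67.689, -10.227], TCP at [0.21, -0.589, 0.231] pointing down, gripper open.
Joint ranges: [-176.69, 176.69], [-43.24, 126.21], [12.49, 139.97], [-82, 262], [0, 151.66], [-163.58, 163.58]. Speed limits (degrees/s): [159.86, 159.86, 180, 180, 180, 180].

## Interface

Orientations are given as [roll, pitch, yaw] about the fixed x, y, z axes, in that order (R = Rz(yaw) Ry(pitch) Rx(roll)).
In Python, from plant import arm, capture gives the robot as it stands (arm), with the cameras as plain functions.
- The arm moves only by the tool jog_arm, called after "Call:" as name(argument=value, ...) on one line, values as JSON. Schema: {"type":"object","properties":{"ticks":{"type":"array","items":{"type":"array","items":{"type":"number"},"minItems":5,"maxItems":5},"minItems":1,"maxItems":12},"clamp_n":{"type":"number"},"only":{"type":"string"},"quiet":{"type":"boolean"},"lines":{"type":"string"}},"required":["ticks"],"additionalProperties":false}. ticks is a list of rows, 1 to 12 of them, each of 5 numbers: the finger opening in m, then dx, dy, dz in shares of the most that a row can go, 1 being 62.5 mm, then a turn about the tool's z in a scale on which 1.0 is 90 degrees; each row shifts and turns the commanded pose from where the row before left it, along the tool's axes as they then stand; what a row does not reach is not made up. A row lasts 1/8 s, in which the tool goes at most 0.0625 m and 10.7 degrees, less where a joint would pass 70% of its speed; a pose out of reach is approached as far as the arm can. The fingers move at their own pace and stop on an object; clamp_n is the grip in N (left out, the last holds). Time passes only in rows, so rows that do not move let the fingers close. The tool returns the time, the measured TCP pose, the force, the opening and the grip force at its end. only (a regular expression) keeps the lines of the reply that match it, lines (a string "A,B") keeps lines A to B, and quiet returns only ok. Input that does not fit is refused with a message, and nothing moves.
- arm.get_state(): the state, without advancing time (a new reading comes with each control period).
- capture(name): name is "scene" or "top" or "wrist"; returns a dict with "pixels" (420x560x3 uint8, red, green, blue), "fx", "fy", "cx", "cy" (pixels), "world_from_camera" (4x4, takes a point from camera to world coordinates); the wrist camera has in their place "tool_from_camera" (4x4, takes a point from camera to tool coordinates, whose origin is the TCP and whose axes are the flange's). Camera axes: x right, y up, looking along -z (the intrinsics and any distortion apply to the point x, -y, -z); pixel columns grow to the right and rows downward; lengths in m; the calibration is good to about 2 mm. The wrist camera is an equidistant fisheye: a pixel r from the principal point sees the ray r / f radians off the axis. A picture is of the moment at which its call begins: read the wrist's pose just before it. There is no depth.
- arm.close_job(): hands the job in; it is judged then, once.
The state is a dict: "time": time; "joint_pos": joint angles; "qd": joint speeds; "effort": joint torques, N m; "eef_pos": TCP position; "tool_rot": TCP orientation; "force": force on the tool from outside, world axes, zero at the start; "wrist_torque": the same for the moment, N m; "width": finger opening in m; "finger_force": force on a finger pad.
Only numpy, scipy, OpenCV 4.12 (cv2) and the standard library are available. Lean on these libraries where they do the work, as an engineer would, in place of code of your own. Each camera call takes 0.05 s, during which the arm holds its last target. There are 200 camera calls.

## Working session

There is one attempt and no reset: what is moved stays moved. The work goes in short steps, Python scripts to look and compute and a tool call to move; the robot and the scene stay as the last step left them, time stands still between calls to the robot, and variables do not carry over. Pictures are saved under pics/ and viewed, at most 10 in all, crops included, and the job is handed in when it is done.

```bash
ls; mkdir -p pics
```

Create h.py:
```python
import numpy as np,cv2
from plant import arm, capture
def cap(n,f):
    c=capture(n); cv2.imwrite(f,c["pixels"][:,:,::-1]); np.save(f[:-4]+'.npy',c,allow_pickle=True); return c
def load(f): return np.load(f,allow_pickle=True).item()
def ray(c,u,v):
    T=c["world_from_camera"]; d=np.array([(u-c["cx"])/c["fx"],-(v-c["cy"])/c["fy"],-1])
    return T[:3,3],T[:3,:3]@d
def onz(c,u,v,z):
    o,d=ray(c,u,v); return o+d*(z-o[2])/d[2]
def proj(c,p):
    T=np.array(c["world_from_camera"]); q=T[:3,:3].T@(np.array(p)-T[:3,3]); return c["cx"]+c["fx"]*q[0]/-q[2], c["cy"]-c["fy"]*q[1]/-q[2]
```

Run:
```python
from h import *
for n in("scene","top"):
    c=cap(n,f"pics/{n}0.png"); print(n,{k:np.round(v,3).tolist() for k,v in c.items() if k!="pixels"})
print(arm.get_state())
```

```text
pics
plant.py
scene {'fx': 380.922, 'fy': 380.922, 'cx': 277.781, 'cy': 211.119, 'world_from_camera': [[0.709, 0.292, -0.642, -0.19], [-0.705, 0.277, -0.653, -0.82], [-0.013, 0.916, 0.402, 0.508], [0.0, 0.0, 0.0, 1.0]]}
top {'fx': 424.918, 'fy': 424.918, 'cx': 276.165, 'cy': 215.999, 'world_from_camera': [[-0.007, 0.996, -0.089, 0.385], [-1.0, -0.007, 0.001, -0.106], [0.0, 0.089, 0.996, 1.442], [0.0, 0.0, 0.0, 1.0]]}
{'time': 0.1, 'joint_pos': array([-8.05859801e+01,  3.02733007e+01,  8.21498267e+01, -2.14945200e-04,
        6.76899821e+01, -1.02266109e+01]), 'qd': array([-0.0763758 , -0.18706232, -0.32976233,  0.05794191, -0.12173554,
       -0.02699046]), 'effort': array([-4.58398317e-04, -4.43305600e+01, -1.78586179e+01, -1.54499498e-04,
        3.88858927e-03,  2.24438857e-06]), 'eef_pos': array([ 0.21000011, -0.58797114,  0.23043077]), 'tool_rot': array([-1.79888652e+02, -1.98861212e-02,  1.96406933e+01]), 'force': array([-1.05425421,  0.50002479,  0.63253054]), 'wrist_torque': array([ 0.0046352 , -0.025082  , -0.00171974]), 'finger_force': 0.0, 'width': 0.0855654677033457}
```

View pics/top0.png

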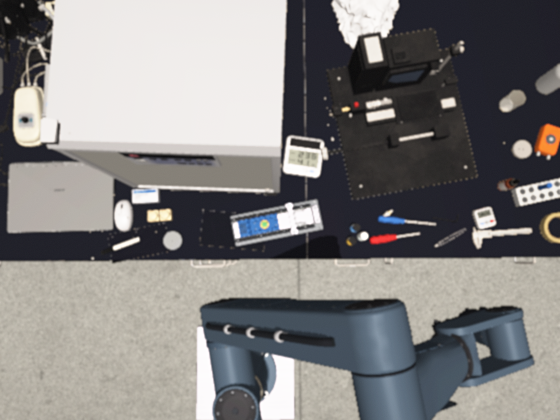

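View pics/scene0.png

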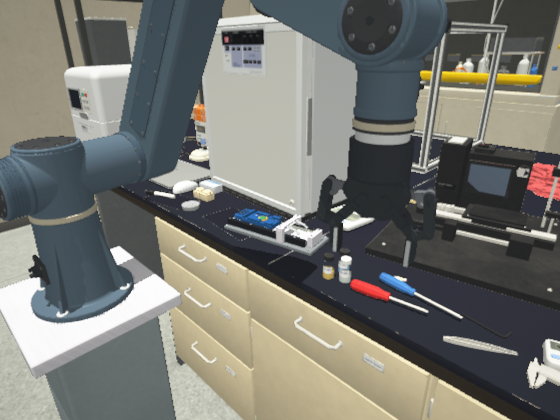

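The top view shows the dock at about (232–322, 200–243) with the blue shuttle on its left half. The tall cabinet stands behind it and the vials are at about (355, 235). Next I'll zoom in.

Run:
```python
from h import *
t=cv2.imread("pics/top0.png")[190:255,220:340]
s=cv2.imread("pics/scene0.png")[200:255,215:335]
cv2.imwrite("pics/crop1.png",cv2.resize(np.vstack([t,s]),None,fx=4.9,fy=4.9,interpolation=cv2.INTER_CUBIC))
c=load("pics/top0.npy"); im=c["pixels"]; hsv=cv2.cvtColor(im,cv2.COLOR_RGB2HSV)
m=cv2.inRange(hsv,(100,120,60),(125,255,255)); m[:,340:]=0;m[:195]=0;m[250:]=0
ys,xs=np.nonzero(m);print(len(xs),xs.min(),xs.max(),ys.min(),ys.max()); print(cv2.minAreaRect(np.c_[xs,ys].astype(np.float32)))
```

```text
522 238 277 213 236
((258.0384521484375, 224.69232177734375), (17.062101364135742, 37.85041046142578), 78.69007110595703)
```

View pics/crop1.png

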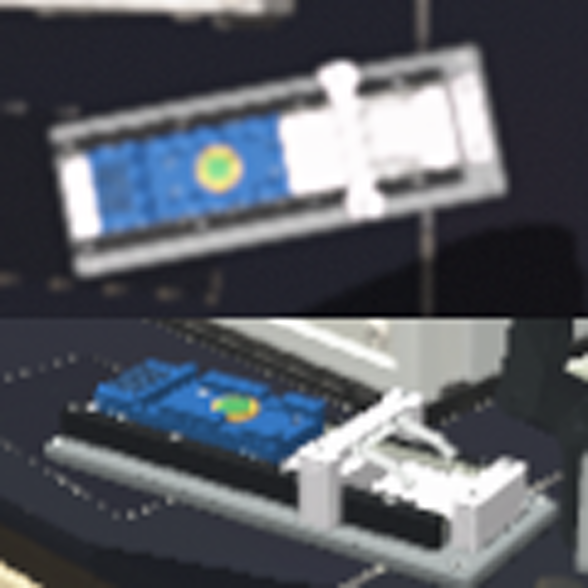

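The crop shows the base plate corners at about (50,132), (478,45), (505,190) and (78,275), and the shuttle's tail at about (95,193). I'll work out the dock frame from these.

Run:
```python
from h import *
c=load("pics/top0.npy")
P=[onz(c,220+u/4.9-.4,190+v/4.9-.4,.012)[:2] for u,v in((50,132),(478,45),(505,190),(78,275))]
P=np.array(P);print(P.round(4).tolist())
print([np.linalg.norm(P[i]-P[i-1]).round(4) for i in range(4)])
o=P.mean(0);d=(P[1]+P[2]-P[0]-P[3]);yaw=np.degrees(np.arctan2(d[1],d[0]));d/=np.linalg.norm(d);n=np.array([-d[1],d[0]]);print("dock",o,yaw)
for u,v,z in((90,152,.044),(100,235,.044),(280,115,.048),(290,193,.048),(218,168,.045)):
    q=onz(c,220+u/4.9-.4,190+v/4.9-.4,z)[:2]-o; print((q@d).round(4),(q@n).round(4))
# deck centre if shuttle nose ~
w=capture("wrist");print({k:np.round(v,3).tolist() for k,v in w.items() if k!="pixels"})
```

```text
[[0.5126, 0.0494], [0.5711, -0.2467], [0.4705, -0.2637], [0.4141, 0.0299]]
[np.float64(0.1004), np.float64(0.3017), np.float64(0.102), np.float64(0.2989)]
dock [ 0.49208492 -0.10778107] -78.97176300202864
-0.1236 0.0281
-0.1276 -0.0281
0.0067 0.027
0.0029 -0.0258
-0.0412 0.0004
{'fx': 325.192, 'fy': 325.192, 'cx': 283.135, 'cy': 207.788, 'tool_from_camera': [[0.0, 0.965, 0.263, 0.066], [1.0, -0.001, 0.0, -0.001], [0.0, 0.263, -0.965, -0.143], [0.0, 0.0, 0.0, 1.0]]}
```

Units first: shifts go in shares of 62.5 mm and turns go in shares of 90 degrees. So -10.2 degrees / 90 = -0.1133.

Call:
jog_arm(ticks=[[0, 0, 0, 0, -0.1133], [0, 0, 0, 0, -0.1133], [0, 0, 0, 0, -0.1133], [0, 0, 0, 0, -0.1133], [0, 0, 0, 0, -0.1133], [0, 0, 0, 0, -0.1133], [0, 0, 0, 0, -0.1133], [0, 0, 0, 0, -0.1111]], clamp_n=60)

```text
time: 1.15
eef_pos: [0.2101, -0.5883, 0.2309]
tool_rot: [180.0, -0.1, 101.4]
force: [-0.2, -0.2, 0.1]
width: -0.0001
finger_force: 0.0
```

Call:
jog_arm(ticks=[[0, 0.7632, 0.536, 0, 0], [0, 0.7632, 0.536, 0, 0], [0, 0.7632, 0.536, 0, 0], [0, 0.7632, 0.536, 0, 0], [0, 0.7632, 0.536, 0, 0], [0, 0.7632, 0.536, 0, 0], [0, 0.7632, 0.536, 0, 0], [0, 0.7632, 0.536, 0, 0], [0, 0.7632, 0.536, 0, 0], [0, 0.7632, 0.536, 0, 0], [0, 0.752, 0.536, 0, 0], [0, 0, 0, 0, 0]])

```text
time: 2.65
eef_pos: [0.4723, -0.0003, 0.2313]
tool_rot: [180.0, -0.0, 101.4]
force: [-0.4, 0.7, 0.2]
width: 0.0003
finger_force: 0.0
```

Run:
```python
from h import *
st=arm.get_state();print(st["eef_pos"],st["tool_rot"],st["joint_pos"],st["width"])
c=cap("wrist","pics/w1.png")
```

```text
[ 4.72263251e-01 -2.51689161e-04  2.31255036e-01] [ 1.79960401e+02 -2.60008417e-02  1.01429608e+02] [-1.36504920e+01  1.85025678e+01  1.03396179e+02  4.75222886e-02
  5.80764177e+01 -2.51052113e+01] 0.0003013417659511784
```

View pics/w1.png

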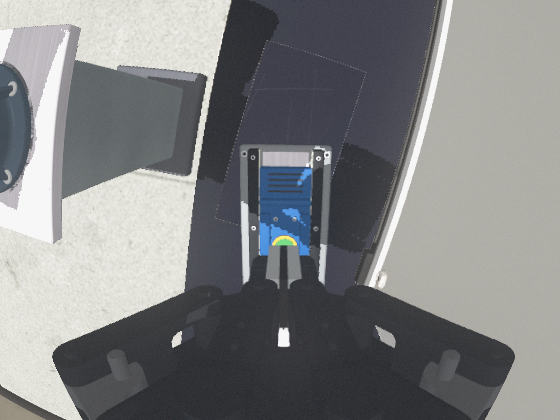

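The wrist view shows the shuttle's tail edge at about (286,166), blue sides at columns 260 and 312, base rear corners at about (241,147) and (331,146), and closed fingers over the sample region due to parallax. I'll measure from this.

Add to h.py:
```python
from scipy.spatial.transform import Rotation as Ro
def won(c,st,u,v,z):
    a=np.array([(u-c["cx"])/c["fx"],-(v-c["cy"])/c["fy"]]);r=np.hypot(*a);s=np.sin(r)/r if r>1e-9 else 1
    dc=np.array([a[0]*s,a[1]*s,-np.cos(r)]);T=np.array(c["tool_from_camera"]);R=Ro.from_euler("xyz",st["tool_rot"],degrees=True).as_matrix()
    o=st["eef_pos"]+R@T[:3,3];d=R@T[:3,:3]@dc;return o+d*(z-o[2])/d[2]
```

Run:
```python
from h import *
c=load("pics/w1.npy");st=arm.get_state()
o=np.array([.49208,-.10778]);a=np.radians(-78.97);d=np.array([np.cos(a),np.sin(a)]);n=np.array([-d[1],d[0]])
def D(p): q=p[:2]-o; return (q@d).round(4),(q@n).round(4)
for nm,u,v,z in(("baseRL",241,147,.012),("baseRR",331,146,.012),("tailL",260,166,.044),("tailR",312,166,.044),("ribL?",260,197,.044),("baseL",241,230,.012),("baseR",326,230,.012),("deckL200",261,195,.044),("deckR200",311,195,.044)):
    print(nm,D(won(c,st,u,v,z)))
print("tcp",D(st["eef_pos"]))
hsv=cv2.cvtColor(c["pixels"],cv2.COLOR_RGB2HSV);g=c["pixels"].astype(int)
print([(v,g[v,267].tolist()) for v in range(156,246,3)])
```

```text
baseRL (np.float64(-0.1467), np.float64(-0.048))
baseRR (np.float64(-0.1485), np.float64(0.0525))
tailL (np.float64(-0.1295), np.float64(-0.0245))
tailR (np.float64(-0.1299), np.float64(0.0287))
ribL? (np.float64(-0.0969), np.float64(-0.0248))
baseL (np.float64(-0.0492), np.float64(-0.0503))
baseR (np.float64(-0.0497), np.float64(0.0503))
deckL200 (np.float64(-0.0991), np.float64(-0.0237))
deckR200 (np.float64(-0.0994), np.float64(0.0284))
tcp (np.float64(-0.1078), np.float64(0.0))
[(156, [192, 191, 195]), (159, [191, 186, 194]), (162, [190, 186, 194]), (165, [165, 165, 176]), (168, [51, 82, 122]), (171, [56, 89, 133]), (174, [55, 86, 126]), (177, [55, 89, 132]), (180, [54, 85, 124]), (183, [53, 88, 132]), (186, [51, 85, 123]), (189, [53, 86, 128]), (192, [56, 87, 128]), (195, [51, 87, 131]), (198, [44, 72, 108]), (201, [57, 91, 137]), (204, [52, 85, 126]), (207, [51, 86, 130]), (210, [50, 86, 131]), (213, [46, 76, 111]), (216, [53, 86, 128]), (219, [55, 90, 132]), (222, [52, 86, 129]), (225, [49, 86, 129]), (228, [81, 148, 224]), (231, [80, 147, 223]), (234, [82, 148, 224]), (237, [80, 147, 222]), (240, [80, 144, 222]), (243, [83, 148, 223])]
```

In the tool's units: 0.045 m is 0.72, 0.04 m is 0.64, 0.4 degrees / 90 = 0.0044.

Call:
jog_arm(ticks=[[0, 0.072, 0, 0.48, 0.0044], [0, 0, 0, 0.72, 0], [0, 0, 0, 0.72, 0], [0, 0, 0, 0.64, 0], [0, 0, 0, 0.288, 0], [0, 0, 0, 0, 0]])

```text
time: 3.45
eef_pos: [0.4692, -0.0005, 0.0521]
tool_rot: [-179.8, -0.1, 100.5]
force: [-0.4, -0.8, 0.4]
width: -0.0002
finger_force: 0.0
```

Call:
jog_arm(ticks=[[0, 0, 0, 0.08, 0], [0, 0, 0, 0.064, 0], [0, 0, 0, 0.064, 0], [0, 0, 0, 0.048, 0], [0, 0, 0, 0, 0]])

```text
time: 4.08
eef_pos: [0.4712, 0.0003, 0.0391]
tool_rot: [179.9, 0.1, 100.7]
force: [-2.5, -1.3, 15.4]
width: -0.0003
finger_force: 7.6
```

In the tool's units: 0.003 m is 0.048, 0.002 m is 0.032.

Call:
jog_arm(ticks=[[0, 0, 0, 0.048, 0], [0, 0, 0, 0.032, 0], [0, 0, 0, 0, 0], [0, 0, 0, 0, 0]])

```text
time: 4.58
eef_pos: [0.4713, 0.0003, 0.0347]
tool_rot: [179.8, 0.1, 100.7]
force: [-1.9, -2.1, 19.6]
width: -0.0
finger_force: 9.6
```

Run:
```python
from h import *
c=cap("scene","pics/s2.png")["pixels"][170:280,190:350]
cv2.imwrite("pics/s2c.png",cv2.resize(c,None,fx=4.5,fy=4.5,interpolation=cv2.INTER_CUBIC)[:,:,::-1])
```

```text
(no output)
```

View pics/s2c.png

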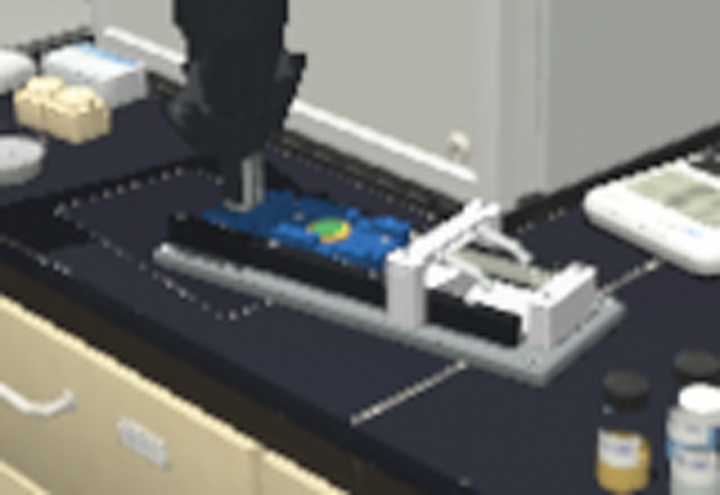

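The fingertip is on the deck at about (243,205) and the shuttle is pressed about 9 mm down, level and short of the gate. I'll start the slide.

In the tool's units: -0.008 m is -0.128, -0.006 m is -0.096.

Call:
jog_arm(ticks=[[0, -0.096, 0, 0, 0], [0, -0.128, 0, 0, 0], [0, -0.128, 0, 0, 0], [0, -0.128, 0, 0, 0], [0, -0.128, 0, 0, 0]])

```text
time: 5.25
eef_pos: [0.4792, -0.0367, 0.0349]
tool_rot: [179.7, 0.1, 100.6]
force: [-0.6, 3.3, 18.8]
width: -0.0001
finger_force: 9.6
```

In the tool's units: -0.009 m is -0.144.

Call:
jog_arm(ticks=[[0, -0.144, 0, 0, 0], [0, -0.144, 0, 0, 0], [0, -0.144, 0, 0, 0], [0, -0.144, 0, 0, 0], [0, -0.144, 0, 0, 0], [0, -0.144, 0, 0, 0]])

```text
time: 6.0
eef_pos: [0.488, -0.0884, 0.0349]
tool_rot: [179.9, -0.1, 100.5]
force: [-2.0, 6.5, 18.1]
width: -0.0001
finger_force: 11.6
```

Run:
```python
from h import *
c=cap("scene","pics/s3.png")["pixels"][170:280,190:350]
cv2.imwrite("pics/s3c.png",cv2.resize(c,None,fx=4.5,fy=4.5,interpolation=cv2.INTER_CUBIC)[:,:,::-1])
```

```text
(no output)
```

View pics/s3c.png

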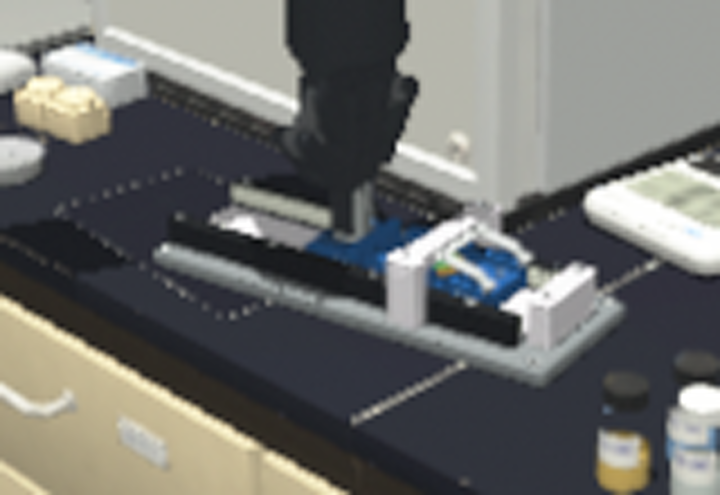

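The nose is past the gate, at about (525,270), lifting the spring, and the finger still sits against the rib.

In the tool's units: -0.007 m is -0.112, -0.006 m is -0.096.

Call:
jog_arm(ticks=[[0, -0.112, 0, 0, 0], [0, -0.112, 0, 0, 0], [0, -0.096, 0, 0, 0], [0, -0.08, 0, 0, 0]])

```text
time: 6.55
eef_pos: [0.4929, -0.1139, 0.0347]
tool_rot: [179.9, 0.0, 100.6]
force: [-0.8, 3.6, 16.0]
width: -0.0001
finger_force: 10.7
```

Call:
jog_arm(ticks=[[0, -0.048, 0, 0, 0], [0, -0.048, 0, 0, 0], [0, 0, 0, 0, 0]])

```text
time: 6.92
eef_pos: [0.4944, -0.1191, 0.035]
tool_rot: [179.8, 0.0, 100.6]
force: [0.3, 7.5, 18.9]
width: -0.0001
finger_force: 12.2
```

In the tool's units: -0.002 m is -0.032, -0.001 m is -0.016.

Call:
jog_arm(ticks=[[0, -0.032, 0, 0, 0], [0, -0.016, 0, 0, 0], [0, 0, 0, 0, 0]])

```text
time: 7.3
eef_pos: [0.4939, -0.1193, 0.0349]
tool_rot: [179.9, -0.2, 100.5]
force: [2.2, 15.9, 19.7]
width: 0.0002
finger_force: 13.3
```

Call:
jog_arm(ticks=[[0, -0.032, 0, 0, 0], [0, 0, 0, 0, 0]])

```text
time: 7.55
eef_pos: [0.4928, -0.1196, 0.0346]
tool_rot: [-180.0, -0.4, 100.5]
force: [1.6, 20.1, 20.5]
width: 0.0004
finger_force: 15.6
```

In the tool's units: -0.05 m is -0.8, -0.004 m is -0.064.

Call:
jog_arm(ticks=[[0, 0.048, 0, 0, 0], [0, 0, 0, -0.064, 0], [0, 0, 0, -0.064, 0], [0, 0, 0, -0.096, 0], [0, 0, 0, -0.16, 0], [0, 0, 0, -0.48, 0], [0, 0, 0, -0.8, 0], [0, 0, 0, -0.8, 0], [0, 0, 0, 0, 0]])

```text
time: 8.68
eef_pos: [0.4966, -0.1239, 0.1909]
tool_rot: [179.5, 0.4, 100.6]
force: [0.0, -0.1, 0.6]
width: -0.0001
finger_force: 0.0
```

Run:
```python
from h import *
c=cap("scene","pics/s4.png")["pixels"][170:280,190:350]
t=cap("top","pics/t4.png")["pixels"][190:255,220:340]
a=cv2.resize(c,(560,385),interpolation=cv2.INTER_CUBIC);b=cv2.resize(t[:45],(560,210),interpolation=cv2.INTER_CUBIC)
cv2.imwrite("pics/s4c.png",np.vstack([a,b])[:,:,::-1])
```

```text
(no output)
```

View pics/s4c.png

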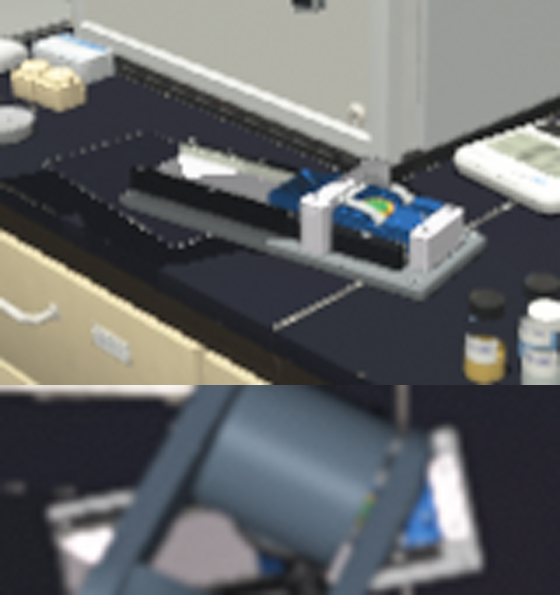

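The nose appears to be against the end stop in both views, with the spring tips on the shuttle. One check of the numbers before handing in.

Run:
```python
from h import *
o=np.array([.49208,-.10778]);a=np.radians(-78.97);d=np.array([np.cos(a),np.sin(a)]);n=np.array([-d[1],d[0]])
for f in("top0","t4"):
  c=load(f"pics/{f}.npy");hsv=cv2.cvtColor(c["pixels"],cv2.COLOR_RGB2HSV);m=cv2.inRange(hsv,(100,140,100),(125,255,255));m[:,325:]=0;m[:195]=0;m[250:]=0;m[:,:230]=0
  v,u=np.nonzero(m);X=np.array([(onz(c,i,j,.046)[:2]-o)@d for i,j in zip(u,v)]);print(f,np.sort(X)[-6:].round(4))
c=load("pics/s4.npy")
for x,y in((124.5,0),(124.5,20),(-9.5,0),(-9.5,-27)):
  for z in(.040,):
    p=np.append(o+d*x/1e3+n*y/1e3,z);u,v=proj(c,p);print(x,y,round((u-190)*3.5),round((v-170)*3.5))
```

```text
top0 [-0.0009 -0.0008 -0.0008 -0.0002 -0.0001  0.0005]
t4 [0.1163 0.1168 0.117  0.1177 0.118  0.1187]
124.5 0 424 220
124.5 20 437 211
-9.5 0 282 180
-9.5 -27 263 192
```

```bash
python3 -c "
from plant import arm, capture
print(arm.close_job())"
```

```text
the job is handed in; nothing more can be done
None
```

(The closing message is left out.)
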